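# Finish the upper course of a soldering hearth's firebrick wall

## Robot

A 7-joint arm with a two-finger parallel gripper is mounted at the origin on the work surface. World frame = base frame: x ahead of the robot, y to its left, z up, the work surface at z = 0. Lengths are in mm, angles in rad, forces in N, time in s.
With the tool pointing down it reaches from about 425 to 1025 mm from the base axis. Payload 3.6 kg.
Tool frame: the origin (TCP) lies between the finger pads; the fingertips stand tip_reach ahead of it and the grasp point (between the pads) is the TCP (tip_reach is the distance from the TCP to the fingertips, in mm); z points along the fingers, y is the line along which they close (so a half turn about z gives the same grasp; the last joint's range is limited). The gripper opens to 85 mm and grips with 20 to 120 N. Pads are 22 mm wide; open, the fingers measure 114 mm over their backs; the gripper's body (76 mm by 85 mm) begins 54 mm behind the grasp point. The pads swing forward as they close: fully open they stand 13 mm farther back than shut.
Start: joints at [-1.298, 0.591, 0.048, 1.609, -0.033, 0.943, -0.034], TCP at [259.325, 677.038, 250.302] pointing down, gripper open.
Joint ranges: [-2.69, 2.69], [-0.47, 2.24], [-1.27, 1.36], [0.19, 2.51], [-1.53, 4.68], [0.08, 2.07], [-3.09, 3.09]. Speed limits (rad/s): [2.57, 2.57, 3.14, 3.14, 3.14, 3.14, 3.14].

## Interface

Orientations are given as [roll, pitch, yaw] about the fixed x, y, z axes, in that order (R = Rz(yaw) Ry(pitch) Rx(roll)).
In Python, from bench import read_state, grab_frame, finish_job, tip_reach gives the robot as it stands.
- The arm moves only by the tool step_arm, never from a script. Its argument "moves" is a list that holds one entry, the list of rows, each a list of 6 numbers: the shift along the tool's x, y, z scaled (see below), then the turn, a rotation vector about the tool's x, y, z scaled (see below). A call has 1 to 5 rows; each row shifts and turns the commanded pose from where the row before left it, along the tool's axes as they then stand; what a row does not reach is not made up. The controller multiplies each number of a shift by 500 mm and each number of a turn by 10 degrees. A row lasts 1/8 s, in which the tool goes at most 62.5 mm and 10.7 degrees, less where a joint would pass 70% of its speed; a pose out of reach is approached as far as the arm can. A call with a number of a shift or a turn outside -1 to 1 is refused whole. A call with a gripper value outside its range is refused whole. "grip" is the gripper's target within -1 to 1 (fully open at 1, half-way at 0, shut at -1), set as the call begins (left out, the last holds). The fingers move at their own pace and stop on an object; "force" is the grip in N (left out, the last holds). Time passes only in rows, so rows that do not move let the fingers close. It gives the time, the measured TCP pose, the force, the opening and the grip force at its end, in the units of the state.
- read_state(): the state, without advancing time (a new reading comes with each control period).
- grab_frame(name): name is "side" or "top"; returns a dict with "frame" (480x640x3 uint8, red, green, blue), "depth" (480x640 float32, mm along the optical axis (not along the pixel's ray), 0 where there is no reading), "camera_matrix" (3x3 intrinsics, pixels), "D" ([k1, k2, p1, p2, k3] as OpenCV has them; the pictures are not rectified), "rvec" (rotation vector, rad) and "tvec" (3), from world to camera coordinates, as OpenCV has them. Camera axes: x right, y down, z forward; pixel columns grow to the right and rows downward; lengths in mm; the calibration is good to about 2 mm. A picture is of the moment at which its call begins.
- finish_job(): hands the job in; it is judged then, once.
The state is a dict: "t": time; "q": joint angles; "joint_vel": joint speeds; "joint_torque": joint torques, N m; "tool_pos": TCP position; "tcp_rot": TCP orientation; "force": force on the tool from outside, world axes, zero at the start; "wrist_torque": the same for the moment, N m; "gripper_width": finger opening in mm; "grasp_force": force on a finger pad.
Only numpy, scipy, OpenCV 4.12 (cv2) and the standard library are available. Lean on these libraries where they do the work, as an engineer would, in place of code of your own. Each camera call takes 0.05 s, during which the arm holds its last target. There are 200 camera calls.

## Task

Finish the second course of the dry-laid firebrick heat shield on the soldering hearth with the two loose bricks from the mat: lay the whole brick next to the one already up there, so that it bridges the joint below, and close the end with the half brick. Lay them flat, in line with the wall and butted up close, with the wall's end flush; set them down rather than dropping them, and leave the laid bricks, the stone cast, the bowl and the jar where they are.

Things in the scene. Friction and masses are not known exactly. Their poses are not given: they have to be found in the camera images.
- hearth: Soldering hearth on the bench, does not move: sheet-steel tray 262 x 342 mm carrying a flat grey refractory board 256 x 336 mm whose level top is 24 mm above the bench. Origin at the centre of its underside. Own y points along the wall to the end where the upper course was begun; the wall's centre line is at own x = +60 mm. Stands left or right of the robot, turned up to 15 degrees.
- lower_half: Laid, loose: cream light firebrick cut to half length, 57 (own x) x 56 (own y) x 38 mm (own z up). Origin at its centre. It lies on the board in the lower course, at the wall's +y end, centred at hearth y = +116 mm.
- lower_inner: Laid, loose: whole cream light firebrick, 57 (own x, wall thickness) x 114 (own y, length along the wall) x 38 mm (own z up). Origin at its centre. Middle of the lower course, hearth y = +29 mm. Joints are dry and 2 mm wide.
- lower_outer: Laid, loose: whole firebrick, same size and axes. -y end of the lower course, hearth y = -87 mm; its far end face, at hearth y = -144 mm, is the end of the wall.
- upper_first: Laid, loose: whole firebrick, same size and axes, the only one of the upper course so far, at hearth y = +87 mm. Upper course: bed 62 mm above the bench, brick centres 81 mm. The whole brick goes next to it (centre at hearth y = -29 mm, over the joint of lower_inner and lower_outer), the half brick at the wall's -y end (hearth y = -116 mm).
- whole: Loose brick to lay: whole firebrick, 57 (own x) x 114 (own y) x 38 mm (own z up), 110 to 210 g. Origin at its centre. Lies flat on the mat.
- half: Loose brick to lay: half firebrick, 57 (own x) x 56 (own y) x 38 mm (own z up), so almost square from above and either way round will do; 55 to 105 g. Origin at its centre. Lies flat on the mat, beside the whole brick; the two may have changed places.
- mat: Dark rubber bench mat, fixed flat on the bench, 270 (own x) x 220 (own y) x 5 mm thick, on the other side of the robot from the hearth. Origin at the centre of its underside. The two bricks to lay are on it.
- cast: Bystander: cream dental stone cast of a jaw on a 50 x 62 mm base, 33 mm high, loose on the hearth board about 125 mm from the wall's centre line on the robot's side. Origin at the centre of its underside.
- bowl: Bystander: green rubber mixing bowl, 110 mm across the rim, 65 mm high, loose on the bench beyond the hearth. Origin at the centre of its underside.
- jar: Bystander: small amber flux jar with a black cap, 48 mm across, 58 mm high, loose on the bench beyond the hearth or mat. Origin at the centre of its underside.
Things that resemble listed ones, but are neither listed nor needed, are in the scene too. What is shaped like the lower_inner but black, blue or orange is not meant.

How it is judged (in metres and radians):
At the end, for the whole second after the job is handed in: Both bricks lie flat in place on the lower course and at rest: along the wall within 10 mm (half: 12 mm), within 8 mm of its line, 3 mm of bed height, 0.12 rad square; upper joints open at most 8 mm. Laid bricks shifted under 10 mm and not tipped; cast, bowl, jar moved under 20 mm (y of whole in the frame of lower_inner between -0.068 and -0.048 m and x of whole in the frame of lower_inner between -0.008 and 0.008 m and z of whole in the frame of lower_inner between 0.035 and 0.041 m and angle between the z axis of whole and the z axis of lower_inner, either way round below 0.06 rad and linear speed of each of whole, half below 0.01 m/s and angular speed of each of whole, half below 0.1 rad/s and y of half in the frame of lower_outer between -0.041 and -0.017 m and x of half in the frame of lower_outer between -0.008 and 0.008 m and z of half in the frame of lower_outer between 0.035 and 0.041 m and angle between the z axis of half and the z axis of lower_outer, either way round below 0.06 rad and angle between the y axis of whole and the y axis of lower_inner, either way round below 0.12 rad and (angle between the y axis of half and the y axis of lower_outer, either way round below 0.12 rad or angle between the x axis of half and the y axis of lower_outer, either way round below 0.12 rad) and horizontal distance between whole and upper_first below 0.122 m and horizontal distance between half and whole below 0.093 m and distance of each of lower_half, lower_inner, lower_outer, upper_first from where it was at the start of the episode below 0.01 m and angle between each of lower_half, lower_inner, lower_outer, upper_first's own z axis and vertical below 0.06 rad and distance of each of cast, bowl, jar from where it was at the start of the episode below 0.02 m); the robot touches nothing.
It fails at once if a brick is let go while more than 15 mm above the height at which it belongs ((contact force between whole and the fingers below 0.05 N and z of whole in the frame of hearth above 0.096 m) or (contact force between half and the fingers below 0.05 N and z of half in the frame of hearth above 0.096 m)).
It fails at once if a laid brick is knocked out of the wall (moved by more than 20 mm) (distance of any of lower_half, lower_inner, lower_outer, upper_first from where it was at the start of the episode above 0.02 m).
It fails at once if the cast, the bowl or the jar is displaced by more than 30 mm (distance of any of cast, bowl, jar from where it was at the start of the episode above 0.03 m).
It also fails if it takes over 51 s, if anything falls off the work surface, if the arm or the gripper's body presses on something with over 40 N, if the wrist force passes 120 N, or if a joint passes its speed limit or range.

## Working session

There is one attempt and no reset: what is moved stays moved. The work goes in short steps, Python scripts to look and compute and a tool call to move; the robot and the scene stay as the last step left them, time stands still between calls to the robot, and variables do not carry over. Pictures are saved under pics/ and viewed, at most 10 in all, crops included, and the job is handed in when it is done.

Besides the shell and the picture viewer there is one more tool, called after ">>>" by a JSON object that holds its "fn" and its "kwargs", one argument or row to a line. step_arm: Moves the arm, as the interface text tells. Its arguments: {"type":"object","properties":{"moves":{"type":"array"},"grip":{"type":"number"},"force":{"type":"number"}},"required":["moves"]}

```bash
mkdir -p pics; ls; python3 - <<'E'
from bench import *
import cv2,numpy as np
print(read_state(), tip_reach if not callable(tip_reach) else tip_reach())
for n in("top","side"):
    f=grab_frame(n); np.savez(f"f_{n}.npz",**f); cv2.imwrite(f"pics/{n}0.png",f["frame"][:,:,::-1])
    R=cv2.Rodrigues(np.array(f["rvec"]))[0]; print(n,(-R.T@np.array(f["tvec"]).ravel()),R[2],f["camera_matrix"],f["D"])
E
```

```text
pics
{'t': 0.0, 'q': array([-1.29846653,  0.59214269,  0.04830412,  1.60984139, -0.03331712,
        0.94272852, -0.03367288]), 'joint_vel': array([ 8.93422181e-04,  9.64239456e-06,  2.34093246e-03,  2.84349991e-05,
        1.27421633e-03, -9.42493217e-04,  2.78571227e-03]), 'joint_torque': array([-3.86946085e-04, -5.48682582e+01,  1.54612955e+00, -1.98115218e+01,
        9.33841540e-03,  8.88410490e-03,  1.89126854e-05]), 'tool_pos': array([259.05394303, 676.27833791, 249.1168948 ]), 'tcp_rot': array([-3.13928096e+00,  1.19234338e-04,  2.77585651e+00]), 'force': array([0.5275947 , 0.49857754, 0.09326875]), 'wrist_torque': array([-0.0071935 , -0.03747564,  0.02958749]), 'grasp_force': 0.0, 'gripper_width': 85.64277134148773} 19.0
top [ 315.23811228   79.98001422 1218.49919086] [ 0.1562098  -0.00115319 -0.98772323] [[530.31997904   0.         319.93325216]
 [  0.         530.31997904 238.3538073 ]
 [  0.           0.           1.        ]] [0.02551523 0.         0.         0.         0.        ]
side [ 413.29185163 1199.16400001  772.9728515 ] [ 0.06216801 -0.84609989 -0.52938655] [[588.58036621   0.         319.73533134]
 [  0.         588.58036621 230.91690886]
 [  0.           0.           1.        ]] [-0.16740099  0.          0.          0.          0.        ]
```

View pics/top0.png

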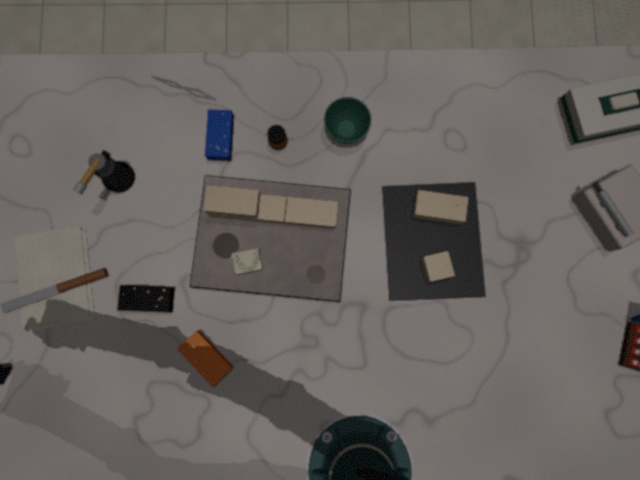

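View pics/side0.png

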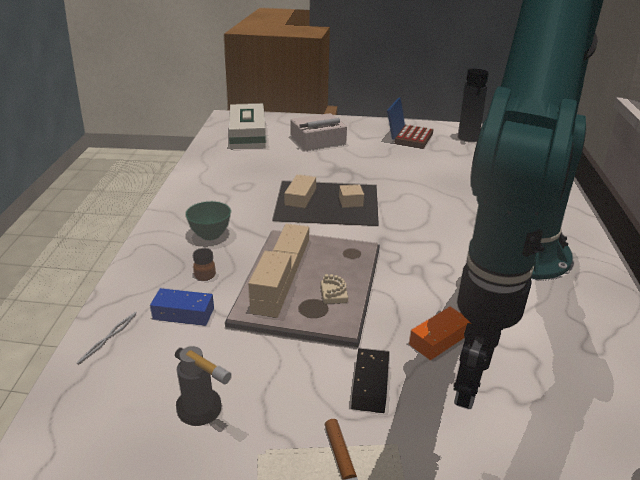

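The top view shows the wall at (205–337, 187–227) with the upper brick at its left. The whole brick is at (441,206) and the half at (438,266), both on the mat; the cast is at (247,260). The side view agrees.

```bash
cat > h.py <<'E'
import cv2,numpy as np
def cast(f,uv,z):
    K,D=f["camera_matrix"],f["D"]; R=cv2.Rodrigues(np.array(f["rvec"]))[0]; t=np.array(f["tvec"]).ravel()
    p=cv2.undistortPoints(np.array(uv,float).reshape(-1,1,2),K,D)[:,0]
    d=np.c_[p,np.ones(len(p))]@R; c=-R.T@t
    s=(z-c[2])/d[:,2]; return c+d*s[:,None]
def cloud(f):
    K,D=f["camera_matrix"],f["D"]; R=cv2.Rodrigues(np.array(f["rvec"]))[0]; t=np.array(f["tvec"]).ravel()
    v,u=np.mgrid[:480,:640]; p=cv2.undistortPoints(np.c_[u.ravel(),v.ravel()].astype(float).reshape(-1,1,2),K,D)[:,0]
    z=f["depth"].ravel().astype(float); P=(np.c_[p*z[:,None],z]-t)@R
    P[z==0]=np.nan; return P.reshape(480,640,3)
def rects(f,ztop,tol=9,ymin=-999,ymax=999,amin=150,cream=True):
    P=cloud(f); hsv=cv2.cvtColor(f["frame"],cv2.COLOR_RGB2HSV)
    m=(abs(P[...,2]-ztop)<tol)&(P[...,1]>ymin)&(P[...,1]<ymax)
    if cream: m&=(hsv[...,2]>110)&(hsv[...,1]>25)&(hsv[...,1]<120)&(hsv[...,0]>8)&(hsv[...,0]<32)
    m=cv2.morphologyEx(m.astype(np.uint8),cv2.MORPH_OPEN,np.ones((3,3)))
    out=[]
    for c in cv2.findContours(m,cv2.RETR_EXTERNAL,cv2.CHAIN_APPROX_NONE)[0]:
        if cv2.contourArea(c)<amin: continue
        w=cast(f,c[:,0],ztop)[:,:2].astype(np.float32)
        (cx,cy),(a,b),th=cv2.minAreaRect(w); bx=cv2.boundingRect(c)
        mm=np.zeros(m.shape,np.uint8); cv2.drawContours(mm,[c],-1,1,-1); zz=P[...,2][mm>0]
        if a>b: L,W,ang=a,b,th
        else: L,W,ang=b,a,th+90
        ang=(ang+90)%180-90
        out.append((round(cx,1),round(cy,1),round(L,1),round(W,1),round(ang,1),round(float(np.nanmedian(zz)),1),bx))
    return out
E
python3 - <<'E'
from h import *
f=dict(np.load("f_top.npz")); s=dict(np.load("f_side.npz"))
hsv=cv2.cvtColor(f["frame"],cv2.COLOR_RGB2HSV)
for uv in[(441,206),(231,202),(311,212),(438,266),(250,250)]: print(uv,hsv[uv[1],uv[0]],cloud(f)[uv[1],uv[0]])
for n,g in(("top",f),("side",s)):
  for z in(100,62,43): print(n,z,rects(g,z,ymin=-400,ymax=500))
E
```

```text
(441, 206) [ 16  58 131] [ 571.86282829 -197.07082867   39.80615705]
(231, 202) [ 17  57 125] [573.90256266 269.00194404 102.03215491]
(311, 212) [ 18  56 132] [557.70516647  97.62810377  62.45850404]
(438, 266) [ 18  51 130] [ 434.8171311  -182.31085842   45.31460396]
(250, 250) [ 22  37 123] [477.64042653 235.83646395  39.14282592]
top 100 [(579.6, 270.8, 112.0, 55.5, 83.6, 100.8, (204, 186, 54, 29))]
top 62 [(559.8, 97.1, 111.3, 55.6, 83.6, 62.6, (286, 197, 52, 29)), (569.9, 185.2, 55.8, 55.4, 83.9, 62.8, (259, 195, 27, 26))]
top 43 [(435.7, -184.8, 54.9, 53.6, 12.1, 43.7, (425, 252, 29, 28)), (459.2, 246.3, 36.0, 35.7, 0.6, 41.1, (237, 250, 17, 17)), (572.7, -197.1, 110.5, 54.6, 80.5, 43.7, (416, 191, 51, 30))]
side 100 [(577.2, 271.0, 117.0, 58.8, 83.1, 100.8, (249, 251, 42, 37))]
side 62 [(560.2, 120.2, 162.4, 58.6, 83.6, 63.0, (273, 224, 36, 42))]
side 43 [(434.2, -183.6, 60.9, 56.5, -75.2, 44.5, (340, 184, 23, 12)), (570.8, -196.2, 118.3, 59.2, 82.0, 44.2, (285, 175, 31, 21))]
```

```bash
cat >> h.py <<'E'
def plan(wps,pos=None,rot=None,smax=60.,rmax=9.5):
    """wps: (x,y,z,yaw_deg[,mm per row]); prints rows in tool axes, move units"""
    from scipy.spatial.transform import Rotation as Ro
    from bench import read_state
    s=read_state(); pos=np.array(s["tool_pos"] if pos is None else pos,float); R=Ro.from_euler("xyz",s["tcp_rot"] if rot is None else rot)
    print("t",round(s["t"],2),"pos",pos.round(1),"yaw",R.as_euler("xyz",degrees=True).round(1),"w",round(s["gripper_width"],1),"F",np.round(s["force"],1),"g",round(s["grasp_force"],1))
    for w in wps:
        sm=w[4] if len(w)>4 else smax; T=Ro.from_euler("xyz",[180,0,w[3]],degrees=True); t=np.array(w[:3],float)
        n=int(np.ceil(max(np.linalg.norm(t-pos)/sm,np.degrees((R.inv()*T).magnitude())/rmax,1)))
        for i in range(n):
            d=R.inv().apply((t-pos)/(n-i))/500; r=np.degrees((R.inv()*T).as_rotvec()/(n-i))/10
            d=d.round(3 if n-i>1 else 4); r=r.round(2); print([*map(float,d),*map(float,r)])
            pos=pos+R.apply(d*500); R=R*Ro.from_rotvec(np.radians(r*10))
        print("--",w,pos.round(1),R.as_euler("xyz",degrees=True).round(1))
E
python3 -c "
from h import *
plan([(571.8,-196.7,150,81.2),(571.8,-196.7,60,81.2,45)])"
```

```text
t 0.1 pos [259.  676.4 249.2] yaw [-179.9    0.   159. ] w 85.2 F [0.7 0.5 0.7] g 0.0
[-0.076, -0.088, 0.013, -0.0, 0.0, 0.49]
[-0.083, -0.081, 0.013, -0.0, 0.0, 0.49]
[-0.089, -0.074, 0.013, -0.0, 0.0, 0.49]
[-0.095, -0.066, 0.012, -0.0, 0.0, 0.49]
[-0.101, -0.057, 0.013, -0.0, 0.0, 0.49]
[-0.105, -0.049, 0.012, -0.0, 0.0, 0.48]
[-0.109, -0.04, 0.013, -0.0, 0.0, 0.49]
[-0.112, -0.03, 0.012, -0.0, 0.0, 0.48]
[-0.114, -0.021, 0.013, -0.0, 0.0, 0.49]
[-0.115, -0.011, 0.012, -0.0, 0.0, 0.48]
[-0.116, -0.001, 0.013, -0.0, 0.0, 0.49]
[-0.116, 0.009, 0.012, -0.0, 0.0, 0.48]
[-0.114, 0.018, 0.013, -0.0, 0.0, 0.49]
[-0.112, 0.028, 0.012, -0.0, 0.0, 0.48]
[-0.11, 0.037, 0.013, -0.0, 0.01, 0.49]
[-0.1064, 0.0467, 0.0123, -0.0, 0.0, 0.48]
-- (571.8, -196.7, 150, 81.2) [ 571.8 -196.7  150. ] [-180.     0.    81.2]
[0.0, 0.0, 0.09, -0.0, 0.0, 0.0]
[0.0, 0.0001, 0.09, -0.0, 0.0, 0.0]
-- (571.8, -196.7, 60, 81.2, 45) [ 571.8 -196.7   60. ] [-180.     0.    81.2]
```

>>> {"fn": "step_arm", "kwargs": {
  "moves": [
    [[-0.076,-0.088,0.013,0,0,0.49],[-0.083,-0.081,0.013,0,0,0.49],[-0.089,-0.074,0.013,0,0,0.49],[-0.095,-0.066,0.012,0,0,0.49],[-0.101,-0.057,0.013,0,0,0.49]]
  ],
  "grip": 1,
  "force": 50
}}

```text
t: 0.72
tool_pos: [357.6, 402.3, 218.0]
tcp_rot: [-3.142, 0.0, 2.346]
force: [1.0, -0.1, 0.5]
gripper_width: 85.2
grasp_force: 0.0
```

>>> {"fn": "step_arm", "kwargs": {
  "moves": [
    [[-0.105,-0.049,0.012,0,0,0.48],[-0.109,-0.04,0.013,0,0,0.49],[-0.112,-0.03,0.012,0,0,0.48],[-0.114,-0.021,0.013,0,0,0.49],[-0.115,-0.011,0.012,0,0,0.48]]
  ]
}}

```text
t: 1.35
tool_pos: [455.0, 129.8, 187.1]
tcp_rot: [3.141, 0.0, 1.924]
force: [1.1, -0.4, 0.4]
gripper_width: 85.0
grasp_force: 0.0
```

>>> {"fn": "step_arm", "kwargs": {
  "moves": [
    [[-0.116,-0.001,0.013,0,0,0.49],[-0.116,0.009,0.012,0,0,0.48],[-0.114,0.018,0.013,0,0,0.49],[-0.112,0.028,0.012,0,0,0.48],[-0.11,0.037,0.013,0,0,0.49]]
  ]
}}

```text
t: 1.98
tool_pos: [552.9, -142.7, 155.4]
tcp_rot: [-3.141, -0.0, 1.499]
force: [0.2, 0.3, -0.4]
gripper_width: 85.5
grasp_force: 0.0
```

>>> {"fn": "step_arm", "kwargs": {
  "moves": [
    [[-0.106,0.047,0.012,0,0,0.48],[0,0,0,0,0,0],[0,0,0,0,0,0]]
  ]
}}

```text
t: 2.35
tool_pos: [571.7, -195.2, 149.2]
tcp_rot: [-3.14, -0.001, 1.418]
force: [0.8, 1.2, 0.3]
gripper_width: 85.1
grasp_force: 0.0
```

```bash
python3 -c "
from h import *
plan([(571.8,-196.7,70,81.2,40),(571.8,-196.7,31,81.2,20)])"
```

```text
t 2.35 pos [ 571.7 -195.2  149.2] yaw [-179.9   -0.    81.2] w 85.1 F [0.8 1.2 0.3] g 0.0
[-0.002, 0.001, 0.079, -0.0, -0.0, 0.0]
[-0.0011, 0.0, 0.0795, -0.01, -0.0, 0.0]
-- (571.8, -196.7, 70, 81.2, 40) [ 571.8 -196.7   70. ] [180.   -0.   81.2]
[-0.0, 0.0, 0.039, 0.0, -0.0, 0.0]
[-0.0001, 0.0, 0.039, 0.0, -0.0, 0.0]
-- (571.8, -196.7, 31, 81.2, 20) [ 571.8 -196.7   31. ] [180.   -0.   81.2]
```

>>> {"fn": "step_arm", "kwargs": {
  "moves": [
    [[-0.002,0,0.079,0,0,0],[-0.001,0,0.079,0,0,0],[0,0,0.039,0,0,0],[0,0,0.039,0,0,0],[0,0,0,0,0,0]]
  ]
}}

```text
t: 2.98
tool_pos: [571.5, -196.4, 30.9]
tcp_rot: [-3.14, -0.001, 1.419]
force: [-0.7, 0.2, -0.2]
gripper_width: 85.4
grasp_force: 0.0
```

>>> {"fn": "step_arm", "kwargs": {
  "moves": [
    [[0,0,0,0,0,0],[0,0,0,0,0,0],[0,0,0,0,0,0],[0,0,0,0,0,0],[0,0,0,0,0,0]]
  ],
  "grip": -1
}}

```text
t: 3.6
tool_pos: [573.0, -197.7, 33.1]
tcp_rot: [3.139, 0.0, 1.418]
force: [0.3, -0.1, 5.5]
gripper_width: 56.0
grasp_force: 55.1
```

```bash
python3 -c "
from h import *
plan([(571.8,-196.7,90,81.2,40)])"
```

```text
t 3.6 pos [ 573.  -197.7   33.1] yaw [179.9   0.   81.2] w 56.0 F [ 0.3 -0.1  5.5] g 55.1
[0.001, -0.001, -0.057, 0.01, 0.0, 0.0]
[0.0005, -0.0015, -0.0568, 0.0, 0.0, 0.0]
-- (571.8, -196.7, 90, 81.2, 40) [ 571.8 -196.7   90. ] [180.    0.   81.2]
```

>>> {"fn": "step_arm", "kwargs": {
  "moves": [
    [[0,0,-0.02,0,0,0],[0,0,-0.06,0,0,0],[0,0,-0.08,0,0,0],[0,0,-0.08,0,0,0],[0,0,0,0,0,0]]
  ]
}}

```text
t: 4.22
tool_pos: [573.8, -198.0, 155.1]
tcp_rot: [3.135, 0.001, 1.418]
force: [0.1, -0.5, -2.0]
gripper_width: 55.9
grasp_force: 54.3
```

```bash
python3 -c "
from h import *
plan([(566.0,153.7,150,83.6,60)])"
```

```text
t 4.22 pos [ 573.8 -198.   155.1] yaw [1.796e+02 1.000e-01 8.120e+01] w 55.9 F [ 0.1 -0.5 -2. ] g 54.3
[0.115, -0.02, 0.001, 0.01, 0.0, -0.04]
[0.116, -0.02, 0.002, 0.01, 0.0, -0.04]
[0.116, -0.019, 0.002, 0.0, 0.0, -0.04]
[0.116, -0.018, 0.001, 0.01, 0.0, -0.04]
[0.116, -0.017, 0.002, 0.0, 0.0, -0.04]
[0.1157, -0.0164, 0.0012, 0.01, 0.01, -0.04]
-- (566.0, 153.7, 150, 83.6, 60) [566.  153.7 150. ] [-180.    -0.    83.6]
```

>>> {"fn": "step_arm", "kwargs": {
  "moves": [
    [[0.115,-0.02,0.001,0.01,0,-0.04],[0.116,-0.02,0.002,0.01,0,-0.04],[0.116,-0.019,0.002,0,0,-0.04],[0.116,-0.018,0.001,0.01,0,-0.04],[0.116,-0.017,0.002,0,0,-0.04]]
  ]
}}

```text
t: 4.85
tool_pos: [564.2, 97.9, 146.8]
tcp_rot: [-3.134, 0.001, 1.453]
force: [0.5, 0.1, -2.0]
gripper_width: 56.1
grasp_force: 54.1
```

>>> {"fn": "step_arm", "kwargs": {
  "moves": [
    [[0.116,-0.016,0.001,0.01,0,-0.04],[0,0,0,0,0,0],[0,0,0,0,0,0]]
  ]
}}

```text
t: 5.22
tool_pos: [563.3, 154.3, 146.5]
tcp_rot: [-3.133, 0.001, 1.461]
force: [0.5, -0.7, -2.3]
gripper_width: 56.0
grasp_force: 54.1
```

```bash
python3 - <<'E'
from h import *
from bench import *
t=grab_frame("top"); s=grab_frame("side")
im=np.hstack([t["frame"][150:310,170:490],s["frame"][180:340,200:520]])[:,:,::-1]
cv2.imwrite("pics/a.png",cv2.resize(im,(800,200)))
for n,g in(("top",t),("side",s)):
  P=cloud(g)
  m=(P[...,1]>60)&(P[...,1]<225)&(P[...,0]>500)&(P[...,0]<640)
  print(n,np.histogram(P[...,2][m],np.arange(55,200,5)))
  for z in(165,161): print(z,rects(g,z,tol=12,ymin=50,ymax=350,amin=60))
plan([(566.0,153.7,105,83.6,30)])
E
```

```text
top (array([ 94, 403,  79,   1,   0,   0,   0,   0,   0,   0,   0,   0,   0,
         8,  18,  11,  15,  14,  17,  83, 392,  34,   0,   0,   7,   4,
         4,   4]), array([ 55,  60,  65,  70,  75,  80,  85,  90,  95, 100, 105, 110, 115,
       120, 125, 130, 135, 140, 145, 150, 155, 160, 165, 170, 175, 180,
       185, 190, 195]))
165 [(557.2, 108.4, 54.4, 19.9, -8.6, 157.0, (300, 189, 11, 27))]
161 [(558.1, 108.1, 54.3, 20.4, -0.8, 157.0, (300, 189, 11, 27))]
side (array([ 46, 389,  44,   2,   1,   1,   2,   2,  31,  55,   0,   0,   7,
        62,  65,  71,  77,  85,  99,  97, 710,  54,  35,  27,  46,  78,
       106,  68]), array([ 55,  60,  65,  70,  75,  80,  85,  90,  95, 100, 105, 110, 115,
       120, 125, 130, 135, 140, 145, 150, 155, 160, 165, 170, 175, 180,
       185, 190, 195]))
165 [(566.4, 218.5, 55.6, 22.7, 6.7, 157.4, (265, 223, 29, 7))]
161 [(567.4, 212.0, 56.0, 22.8, 6.7, 157.4, (265, 223, 29, 7))]
t 5.33 pos [563.9 152.4 147. ] yaw [-1.795e+02  1.000e-01  8.350e+01] w 56.3 F [-0.7 -0.8 -0.9] g 54.1
[0.002, 0.002, 0.042, -0.02, 0.0, -0.01]
[0.0012, 0.0024, 0.042, -0.03, 0.01, -0.0]
-- (566.0, 153.7, 105, 83.6, 30) [566.  153.7 105. ] [180.   -0.   83.6]
```

View pics/a.png

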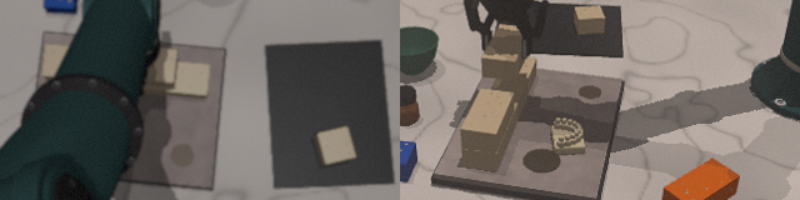

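The top crop shows the held brick's right end at about (160,68) over the wall. The side crop shows its near end above the joint, clear of upper_first. I need a tighter measure of its ends.

```bash
cat >> h.py <<'E'
A=np.radians(83.6); UY=np.array([np.cos(A),np.sin(A)]); UX=np.array([np.sin(A),-np.cos(A)]); O=np.array([579.2,270.9])-87*UY
def hearth(P): return np.stack([(P[...,:2]-O)@UX,(P[...,:2]-O)@UY],-1)
def ext(g,z,tol,ylo,yhi,name):
    P=cloud(g); H=hearth(P); m=(abs(P[...,2]-z)<tol)&(H[...,1]>ylo)&(H[...,1]<yhi)&(abs(H[...,0])<45)
    hsv=cv2.cvtColor(g["frame"],cv2.COLOR_RGB2HSV); m&=(hsv[...,1]>25)&(hsv[...,0]>8)&(hsv[...,0]<32)&(hsv[...,2]>60)
    v,u=np.nonzero(m)
    if len(u)<10: print(name,"none");return
    h=hearth(cast(g,np.c_[u,v],np.median(P[m][:,2])))
    print(name,len(h),"z",np.median(P[m][:,2]).round(1),"x",np.percentile(h[:,0],[1,99]).round(1),"y",np.percentile(h[:,1],[.5,99.5]).round(1))
E
python3 - <<'E'
from h import *
from bench import *
t=grab_frame("top"); s=grab_frame("side")
t0=dict(np.load("f_top.npz")); s0=dict(np.load("f_side.npz"))
ext(t0,100.8,4,10,160,"top first0");ext(s0,100.8,4,10,160,"side first0")
ext(t0,62.5,4,-160,-35,"top outer");ext(s0,62.5,4,-160,30,"side low")
for n,g in(("top",t),("side",s)): ext(g,157.2,4,-120,70,n)
print("tcp",hearth(np.array(read_state()["tool_pos"])))
E
```

```text
top first0 1281 z 100.7 x [-28.6  27.4] y [ 30.1 143. ]
side first0 1032 z 100.8 x [-30.3  26.5] y [ 30.2 147.5]
top outer 1146 z 62.6 x [-28.9  27.3] y [-143.   -35.7]
side low 807 z 63.0 x [-30.8  26.2] y [-143.8   20.6]
top 463 z 157.5 x [-30.7  25.6] y [-88.4 -46.2]
side 732 z 158.0 x [-30.8  25.8] y [-87.6  31.4]
tcp [ -1.57979608 -32.47557889]
```

```bash
python3 -c "
from h import *
p=O+1.0*0*UX-32.3*UY
print(p)
plan([(p[0],p[1],110,83.6,20),(p[0],p[1],95,83.6,8)])"
```

```text
[565.90175639 152.34348724]
t 5.42 pos [564.3 152.3 147.4] yaw [-1.796e+02  1.000e-01  8.340e+01] w 56.2 F [-0.1  0.  -1.5] g 54.1
[0.0, 0.002, 0.037, -0.02, 0.0, -0.01]
[0.0004, 0.0016, 0.0377, -0.02, 0.01, -0.01]
-- (np.float64(565.9017563877854), np.float64(152.34348724414085), 110, 83.6, 20) [565.9 152.3 110. ] [-180.    -0.    83.6]
[0.0, -0.0, 0.015, -0.0, -0.0, 0.0]
[0.0, -0.0, 0.015, -0.0, -0.0, 0.0]
-- (np.float64(565.9017563877854), np.float64(152.34348724414085), 95, 83.6, 8) [565.9 152.3  95. ] [-180.    -0.    83.6]
```

>>> {"fn": "step_arm", "kwargs": {
  "moves": [
    [[0,0.002,0.037,-0.02,0,-0.01],[0,0.0015,0.037,-0.02,0,-0.01],[0,0,0.015,0,0,0],[0,0,0.015,0,0,0],[0,0,0,0,0,0]]
  ]
}}

```text
t: 6.05
tool_pos: [565.9, 154.1, 95.3]
tcp_rot: [-3.141, 0.0, 1.463]
force: [0.2, 0.7, -1.7]
gripper_width: 56.3
grasp_force: 54.2
```

>>> {"fn": "step_arm", "kwargs": {
  "moves": [
    [[0,0,0.003,0,0,0],[0,0,0.003,0,0,0],[0,0,0,0,0,0]]
  ]
}}

```text
t: 6.42
tool_pos: [566.0, 154.6, 92.6]
tcp_rot: [3.141, -0.0, 1.463]
force: [-0.1, -0.7, -2.2]
gripper_width: 56.3
grasp_force: 54.2
```

```bash
python3 -c "
from h import *
from bench import *
s=grab_frame('side');cv2.imwrite('pics/b.png',cv2.resize(s['frame'][200:330,220:390,::-1],None,fx=4,fy=4))
ext(s,104,7,-120,26,'side');ext(s,100.7,4,35,160,'first')
plan([])"
```

```text
side 719 z 103.4 x [-30.4  35.2] y [-85.   31.6]
first 997 z 100.7 x [-30.1  26.5] y [ 34.8 149.1]
t 6.47 pos [566.  154.6  92.6] yaw [180.   -0.   83.9] w 56.1 F [-0.8 -0.3 -1.7] g 54.2
```

View pics/b.png

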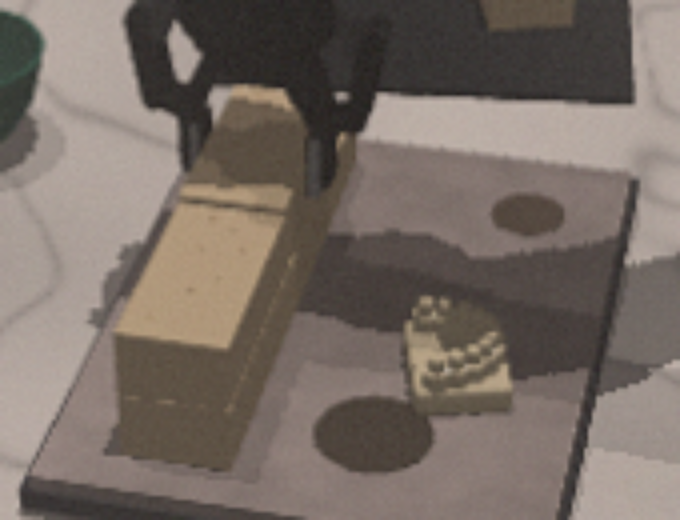

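The brick hangs just above its bed in line with upper_first, with a thin dark joint at about (235,205). I'll back off slightly and lower it.

>>> {"fn": "step_arm", "kwargs": {
  "moves": [
    [[-0.002,0,0.002,0,0,0],[0,0,0.002,0,0,0],[0,0,0.001,0,0,0],[0,0,0,0,0,0]]
  ]
}}

```text
t: 6.98
tool_pos: [565.8, 153.4, 90.2]
tcp_rot: [-3.142, -0.0, 1.463]
force: [-0.7, -0.4, 1.2]
gripper_width: 56.2
grasp_force: 54.4
```

>>> {"fn": "step_arm", "kwargs": {
  "moves": [
    [[0,0,0.001,0,0,0],[0,0,0,0,0,0]]
  ],
  "force": 20
}}

```text
t: 7.22
tool_pos: [565.8, 153.4, 90.2]
tcp_rot: [-3.142, -0.001, 1.463]
force: [-1.4, -0.3, 4.4]
gripper_width: 55.9
grasp_force: 55.0
```

>>> {"fn": "step_arm", "kwargs": {
  "moves": [
    [[0,0,0,0,0,0],[0,0,0,0,0,0],[0,0,0,0,0,0],[0,0,0,0,0,0],[0,0,0,0,0,0]]
  ],
  "grip": 1
}}

```text
t: 7.85
tool_pos: [565.9, 153.5, 89.5]
tcp_rot: [3.142, -0.0, 1.463]
force: [-0.8, 0.3, -0.2]
gripper_width: 85.2
grasp_force: 0.0
```

>>> {"fn": "step_arm", "kwargs": {
  "moves": [
    [[0,0,-0.04,0,0,0],[0,0,-0.08,0,0,0],[0,0,-0.08,0,0,0]]
  ]
}}

```text
t: 8.22
tool_pos: [565.5, 153.3, 190.2]
tcp_rot: [-3.141, 0.0, 1.463]
force: [-0.0, 0.4, 0.3]
gripper_width: 85.2
grasp_force: 0.0
```

```bash
python3 -c "
from h import *
plan([(435,-184.2,150,103),(435,-184.2,70,103,40),(435,-184.2,31,103,20)])"
```

```text
t 8.22 pos [565.5 153.3 190.2] yaw [-180.     0.    83.8] w 85.2 F [-0.   0.4  0.3] g 0.0
[-0.1, -0.027, 0.012, -0.0, 0.0, -0.27]
[-0.098, -0.031, 0.011, -0.0, 0.0, -0.27]
[-0.097, -0.036, 0.012, -0.0, 0.0, -0.28]
[-0.095, -0.041, 0.011, -0.0, 0.0, -0.27]
[-0.093, -0.045, 0.012, -0.0, 0.0, -0.28]
[-0.091, -0.05, 0.011, -0.0, 0.0, -0.27]
[-0.0884, -0.0534, 0.0119, -0.01, 0.0, -0.28]
-- (435, -184.2, 150, 103) [ 435.  -184.2  150. ] [180.   0. 103.]
[0.0, -0.0, 0.08, 0.0, 0.0, 0.0]
[0.0, -0.0001, 0.08, 0.0, 0.0, 0.0]
-- (435, -184.2, 70, 103, 40) [ 435.  -184.2   70. ] [180.   0. 103.]
[0.0, -0.0, 0.039, 0.0, 0.0, 0.0]
[0.0, -0.0001, 0.039, 0.0, 0.0, 0.0]
-- (435, -184.2, 31, 103, 20) [ 435.  -184.2   31. ] [180.   0. 103.]
```

>>> {"fn": "step_arm", "kwargs": {
  "moves": [
    [[-0.1,-0.027,0.012,0,0,-0.27],[-0.098,-0.031,0.011,0,0,-0.27],[-0.097,-0.036,0.012,0,0,-0.28],[-0.095,-0.041,0.011,0,0,-0.27],[-0.093,-0.045,0.012,0,0,-0.28]]
  ]
}}

```text
t: 8.85
tool_pos: [472.1, -88.9, 160.5]
tcp_rot: [3.141, 0.0, 1.704]
force: [1.3, -1.0, -0.3]
gripper_width: 85.2
grasp_force: 0.0
```

>>> {"fn": "step_arm", "kwargs": {
  "moves": [
    [[-0.091,-0.05,0.011,0,0,-0.27],[-0.088,-0.053,0.012,0,0,-0.28],[0,0,0,0,0,0],[0,0,0,0,0,0]]
  ]
}}

```text
t: 9.35
tool_pos: [435.7, -183.8, 149.0]
tcp_rot: [3.141, -0.0, 1.798]
force: [-0.0, 0.3, 0.0]
gripper_width: 85.7
grasp_force: 0.0
```

```bash
python3 -c "
from h import *
from bench import *
s=grab_frame('side'); t=grab_frame('top')
for n,g in(('top',t),('side',s)):
  ext(g,100.7,4,-120,160,n+' upper all'); ext(g,100.7,4,-120,29,n+' whole'); ext(g,100.7,4,30,160,n+' first'); ext(g,62.7,4,-160,-80,n+' outer')
  print(rects(g,100.5,ymin=50,ymax=400,amin=100),rects(g,43,ymin=-400,ymax=-100,amin=80))
plan([(435,-184.2,70,103,40),(435,-184.2,31,103,20)])"
```

```text
top upper all 2556 z 100.7 x [-28.5  27.7] y [-86.  142.4]
top whole 1284 z 100.8 x [-28.3  27.9] y [-86.5  25.8]
top first 1269 z 100.6 x [-28.6  27.4] y [ 30.5 142.9]
top outer 586 z 62.6 x [-29.3  27.1] y [-143.3  -87.1]
[(566.5, 153.8, 113.3, 56.1, 83.2, 100.9, (258, 190, 54, 30)), (579.2, 270.3, 114.5, 56.1, 83.6, 100.7, (203, 185, 55, 30))] []
side upper all 1853 z 100.9 x [-30.1  26.6] y [-86.5 148.1]
side whole 813 z 100.9 x [-30.   26.8] y [-87.2  29.6]
side first 1036 z 100.8 x [-30.1  26.5] y [ 30.4 148.4]
side outer 46 z 62.9 x [-31.1 -18.9] y [-144.1  -78.6]
[(571.3, 213.0, 233.9, 58.4, 83.7, 100.9, (249, 222, 55, 65))] []
t 9.45 pos [ 436.4 -182.4  149. ] yaw [180.   -0.  103.2] w 85.1 F [ 0.8 -0.6  0.4] g 0.0
[-0.001, -0.002, 0.079, 0.0, -0.0, 0.01]
[-0.002, -0.0016, 0.0789, 0.0, -0.0, 0.01]
-- (435, -184.2, 70, 103, 40) [ 435.  -184.2   70. ] [180.  -0. 103.]
[-0.0, 0.0, 0.039, 0.0, -0.0, -0.0]
[-0.0, 0.0, 0.039, 0.0, -0.0, -0.0]
-- (435, -184.2, 31, 103, 20) [ 435.  -184.2   31. ] [180.  -0. 103.]
```

The whole brick is placed: hearth y ≈ −30, x ≈ 0, top at bed height plus brick. Picking the half.

>>> {"fn": "step_arm", "kwargs": {
  "moves": [
    [[-0.001,-0.001,0.079,0,0,0],[-0.001,0,0.079,0,0,0],[0,0,0.039,0,0,0],[0,0,0.039,0,0,0],[0,0,0,0,0,0]]
  ]
}}

```text
t: 10.07
tool_pos: [435.5, -183.1, 29.9]
tcp_rot: [-3.14, -0.002, 1.801]
force: [-0.3, -0.4, -0.0]
gripper_width: 85.1
grasp_force: 0.0
```

>>> {"fn": "step_arm", "kwargs": {
  "moves": [
    [[0,0,0,0,0,0],[0,0,0,0,0,0],[0,0,0,0,0,0],[0,0,0,0,0,0],[0,0,0,0,0,0]]
  ],
  "grip": -1,
  "force": 45
}}

```text
t: 10.7
tool_pos: [436.0, -184.7, 31.9]
tcp_rot: [3.14, 0.0, 1.799]
force: [-1.0, 1.3, 6.4]
gripper_width: 56.0
grasp_force: 48.6
```

>>> {"fn": "step_arm", "kwargs": {
  "moves": [
    [[0,0,-0.02,0,0,0],[0,0,-0.06,0,0,0],[0,0,-0.08,0,0,0],[0,0,-0.08,0,0,0],[0,0,0,0,0,0]]
  ]
}}

```text
t: 11.32
tool_pos: [436.9, -185.6, 153.9]
tcp_rot: [3.136, 0.003, 1.798]
force: [0.1, 0.6, -1.2]
gripper_width: 56.3
grasp_force: 48.3
```

```bash
python3 -c "
from h import *
p=O-118*UY
plan([(p[0],p[1],150,83.6,55)])"
```

```text
t 11.32 pos [ 436.9 -185.6  153.9] yaw [179.7   0.2 103. ] w 56.3 F [ 0.1  0.6 -1.2] g 48.3
[0.073, 0.058, 0.001, 0.01, 0.0, 0.32]
[0.076, 0.054, 0.001, 0.01, 0.0, 0.32]
[0.079, 0.049, 0.001, 0.0, 0.0, 0.33]
[0.082, 0.045, 0.002, 0.01, 0.0, 0.32]
[0.084, 0.04, 0.001, 0.0, 0.01, 0.33]
[0.0866, 0.0343, 0.0015, 0.01, 0.0, 0.32]
-- (np.float64(556.3488688977034), np.float64(67.17757657207774), 150, 83.6, 55) [556.3  67.2 150. ] [-180.     0.    83.6]
```

>>> {"fn": "step_arm", "kwargs": {
  "moves": [
    [[0.073,0.058,0.001,0.01,0,0.32],[0.076,0.054,0.001,0.01,0,0.32],[0.079,0.049,0.001,0,0,0.33],[0.082,0.045,0.002,0.01,0,0.32],[0.084,0.04,0.001,0,0,0.33]]
  ]
}}

```text
t: 11.95
tool_pos: [534.8, 27.0, 146.7]
tcp_rot: [-3.135, 0.001, 1.514]
force: [-0.0, -0.1, -0.1]
gripper_width: 56.2
grasp_force: 48.2
```

>>> {"fn": "step_arm", "kwargs": {
  "moves": [
    [[0.086,0.034,0.001,0.01,0,0.32],[0,0,0,0,0,0],[0,0,0,0,0,0]]
  ]
}}

```text
t: 12.32
tool_pos: [553.3, 67.0, 146.1]
tcp_rot: [-3.133, 0.002, 1.46]
force: [-0.4, -0.6, -1.8]
gripper_width: 56.3
grasp_force: 48.2
```

```bash
python3 -c "
from h import *
from bench import *
s=grab_frame('side'); t=grab_frame('top')
for n,g in(('top',t),('side',s)):
  ext(g,158,5,-175,-60,n+' half'); ext(g,100.7,4,-120,29,n+' whole')
  print(rects(g,157,tol=5,ymin=-20,ymax=150,amin=30))
p=O-118*UY
print(hearth(np.array(read_state()['tool_pos'])))
plan([(p[0],p[1],110,83.6,20),(p[0],p[1],95,83.6,8)])"
```

```text
top half none
top whole 308 z 100.9 x [-25.1  28.3] y [-14.   26.3]
[]
side half 346 z 158.1 x [-32.1  31. ] y [-145.4  -81.2]
side whole 815 z 101.0 x [-30.1  26.7] y [-87.1  29.4]
[]
[  -2.8586994  -119.74333686]
t 12.43 pos [553.3  65.8 146.6] yaw [-1.795e+02  1.000e-01  8.350e+01] w 56.6 F [ 0.1  0.8 -1.3] g 48.2
[0.002, 0.003, 0.037, -0.02, 0.01, -0.0]
[0.0016, 0.0032, 0.0361, -0.03, 0.0, -0.01]
-- (np.float64(556.3488688977034), np.float64(67.17757657207774), 110, 83.6, 20) [556.3  67.2 110. ] [180.    0.   83.6]
[0.0, -0.0, 0.015, 0.0, 0.0, 0.0]
[0.0, -0.0, 0.015, 0.0, 0.0, 0.0]
-- (np.float64(556.3488688977034), np.float64(67.17757657207774), 95, 83.6, 8) [556.4  67.2  95. ] [180.    0.   83.6]
```

>>> {"fn": "step_arm", "kwargs": {
  "moves": [
    [[-0.001,0.003,0.037,-0.02,0,0],[-0.001,0.003,0.02,-0.03,0,0],[0,0,0,0,0,0]]
  ]
}}

```text
t: 12.8
tool_pos: [556.3, 65.1, 117.8]
tcp_rot: [-3.142, 0.002, 1.458]
force: [0.8, 0.7, -0.4]
gripper_width: 56.5
grasp_force: 48.2
```

```bash
python3 -c "
from h import *
from bench import *
s=grab_frame('side');cv2.imwrite('pics/c.png',cv2.resize(s['frame'][190:300,230:370,::-1],None,fx=5,fy=5))
P=cloud(s); 
plan([])
z=read_state()['tool_pos'][2]+11
ext(s,z,4,-175,-60,'half')
p=hearth(np.array(read_state()['tool_pos']));print(p)"
```

```text
t 12.85 pos [556.8  65.3 118.3] yaw [1.799e+02 1.000e-01 8.360e+01] w 56.3 F [-0.6 -0.1 -1.4] g 48.2
half 346 z 129.8 x [-30.4  32.3] y [-147.   -83.3]
[   0.68820892 -119.76719622]
```

View pics/c.png

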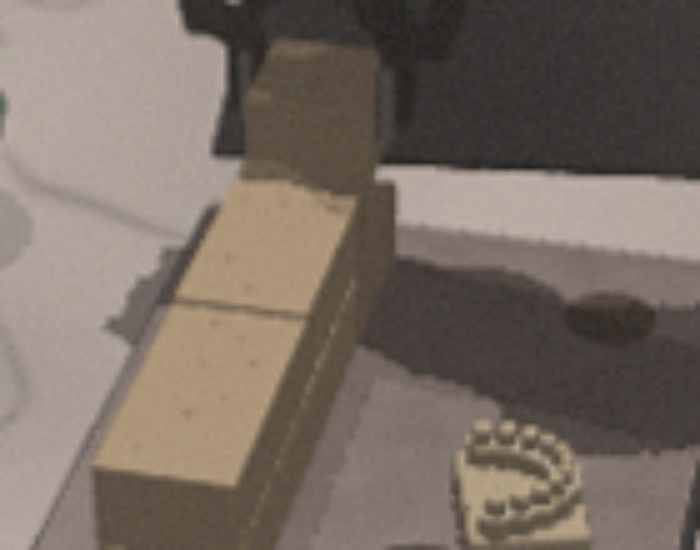

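The half hangs square above the end of the wall, its near face at (310,115), clear of the whole brick's end. Lowering it.

>>> {"fn": "step_arm", "kwargs": {
  "moves": [
    [[0,-0.001,0.02,0,0,0],[0,0,0.02,0,0,0],[0,0,0.01,0,0,0],[0,0,0,0,0,0]]
  ]
}}

```text
t: 13.35
tool_pos: [556.4, 66.3, 92.9]
tcp_rot: [3.141, 0.001, 1.46]
force: [-0.2, 0.4, 0.3]
gripper_width: 56.3
grasp_force: 48.2
```

```bash
python3 -c "
from h import *
from bench import *
s=grab_frame('side')
plan([])
ext(s,103.5,4,-175,-91,'half');ext(s,100.7,4,-70,29,'whole')
print(hearth(np.array(read_state()['tool_pos'])))"
```

```text
t 13.4 pos [556.7  66.2  93.2] yaw [1.799e+02 1.000e-01 8.360e+01] w 56.3 F [ 0.2  0.4 -0.2] g 48.2
half 303 z 104.8 x [-29.8  27.4] y [-145.9  -85.9]
whole 701 z 100.9 x [-29.8  26.8] y [-70.4  29.3]
[   0.42644284 -118.90074231]
```

>>> {"fn": "step_arm", "kwargs": {
  "moves": [
    [[0,0,0.003,0,0,0],[0,0,0.002,0,0,0],[0,0,0.001,0,0,0],[0,0,0,0,0,0]]
  ]
}}

```text
t: 13.9
tool_pos: [556.8, 66.3, 90.5]
tcp_rot: [3.14, 0.001, 1.46]
force: [-0.1, -0.8, -0.9]
gripper_width: 56.2
grasp_force: 48.2
```

>>> {"fn": "step_arm", "kwargs": {
  "moves": [
    [[0,0,0.001,0,0,0],[0,0,0.001,0,0,0],[0,0,0,0,0,0]]
  ]
}}

```text
t: 14.28
tool_pos: [556.7, 66.3, 89.4]
tcp_rot: [3.14, 0.001, 1.46]
force: [0.0, -0.2, -0.9]
gripper_width: 56.0
grasp_force: 48.2
```

>>> {"fn": "step_arm", "kwargs": {
  "moves": [
    [[0,0,0.001,0,0,0],[0,0,0.001,0,0,0],[0,0,0,0,0,0]]
  ]
}}

```text
t: 14.65
tool_pos: [556.8, 66.2, 89.0]
tcp_rot: [3.14, 0.001, 1.46]
force: [0.0, -0.9, 4.1]
gripper_width: 56.3
grasp_force: 48.8
```

Contact (force z −0.9 → +4.1 N); releasing.

>>> {"fn": "step_arm", "kwargs": {
  "moves": [
    [[0,0,0,0,0,0],[0,0,0,0,0,0],[0,0,0,0,0,0],[0,0,0,0,0,0],[0,0,0,0,0,0]]
  ],
  "grip": 1
}}

```text
t: 15.28
tool_pos: [556.7, 66.3, 88.4]
tcp_rot: [3.14, 0.001, 1.46]
force: [1.0, -0.0, -0.5]
gripper_width: 85.4
grasp_force: 0.0
```

>>> {"fn": "step_arm", "kwargs": {
  "moves": [
    [[0,0,-0.04,0,0,0],[0,0,-0.08,0,0,0],[0,0,-0.1,0,0,0],[-0.1,0,-0.05,0,0,0],[-0.12,0,0,0,0,0]]
  ]
}}

```text
t: 15.9
tool_pos: [546.4, -42.6, 226.0]
tcp_rot: [3.134, -0.0, 1.464]
force: [1.0, -0.4, 0.5]
gripper_width: 85.6
grasp_force: 0.0
```

>>> {"fn": "step_arm", "kwargs": {
  "moves": [
    [[-0.12,0,0,0,0,0],[-0.12,0,0,0,0,0],[-0.12,0,0,0,0,0],[0,0,0,0,0,0]]
  ]
}}

```text
t: 16.4
tool_pos: [522.4, -228.9, 224.6]
tcp_rot: [3.138, 0.005, 1.449]
force: [1.1, 0.7, 0.2]
gripper_width: 85.6
grasp_force: 0.0
```

```bash
python3 -c "
from h import *
from bench import *
s=grab_frame('side'); t=grab_frame('top')
cv2.imwrite('pics/d.png',np.hstack([cv2.resize(t['frame'][90:310,180:400,::-1],(400,400)),cv2.resize(s['frame'][190:340,220:370,::-1],(400,400))]))
for n,g in(('top',t),('side',s)):
  ext(g,100.7,4,-89,29,n+' whole'); ext(g,100.7,4,30,160,n+' first'); ext(g,100.7,4,-175,-89,n+' half')
  print(rects(g,100.5,ymin=0,ymax=400,amin=100))
plan([])"
```

```text
top whole 1291 z 100.8 x [-28.1  27.9] y [-86.5  25.9]
top first 1284 z 100.7 x [-28.9  27.4] y [ 30.5 143. ]
top half 638 z 100.6 x [-27.3  28.7] y [-144.9  -89.9]
[(563.2, 125.2, 171.5, 57.6, 83.8, 100.7, (258, 190, 81, 33)), (579.0, 270.2, 114.7, 56.4, 83.6, 100.7, (203, 185, 56, 30))]
side whole 816 z 100.9 x [-30.   26.8] y [-87.9  29.1]
side first 1032 z 100.7 x [-30.2  26.5] y [ 30.3 148.3]
side half 335 z 101.1 x [-28.9  28. ] y [-145.5  -87.9]
[(568.0, 184.0, 292.1, 58.5, 83.7, 100.9, (249, 209, 59, 78))]
t 16.5 pos [ 523.9 -222.3  223.7] yaw [179.9   0.   83.5] w 85.5 F [-0.2  1.3 -0. ] g 0.0
```

View pics/d.png

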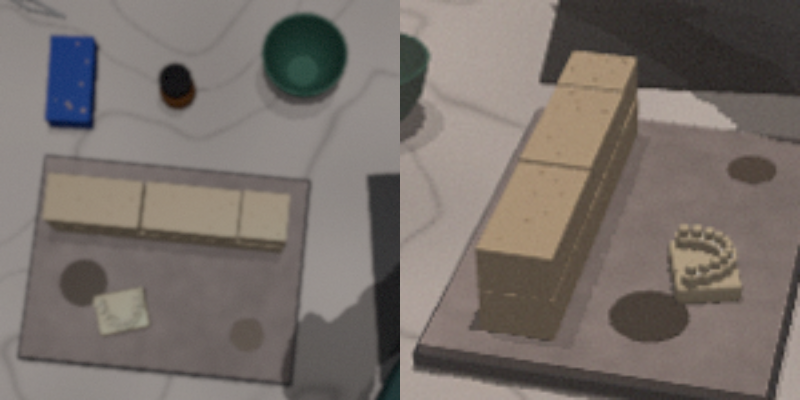

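The upper course is complete. The half is at hearth y ≈ −117.5, x ≈ +1, and the joints at (143,205) and (240,215) are about 3 mm. The bricks lie flat and in line, and the cast, bowl and jar have not moved.

```bash
python3 -c "
from bench import *
print(finish_job())"
```

```text
the job is handed in; nothing more can be done
None
```

I laid both bricks on the second course and handed the job in at about 16.5 s; the last pictures show them flat, in line and with joints of about 3 mm, and the laid bricks, cast, bowl and jar look unmoved, but the hand-in gave no verdict.

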